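# Put the bench kit back in its holders

### The arm

A 6-joint arm with a two-finger parallel gripper is mounted at the origin on a cart in front of the work surface, level with it; the furniture and walls round the work are solid. World frame = base frame: x ahead of the robot, y to its left, z up, the work surface at z = 0. Lengths are in m, angles in rad, forces in N, time in s.
With the tool pointing down it reaches from about 0.25 to 0.775 m from the base axis. Payload 4 kg.
Tool frame: the origin (TCP) lies midway between the tips of the shut fingers; the grasp point (between the pads) lies 19 mm behind it; z points along the fingers, y is the direction in which the jaws open and shut (so a half turn about z gives the same grasp; the last joint's range is limited). The gripper opens to 94 mm and grips with 3 to 60 N. Pads are 16 mm wide; open, the fingers measure 119 mm over their backs; the gripper's body (75 mm by 177 mm) begins 78 mm behind the grasp point.
Start: joints at [-1.249, 0.087, 1.371, -0, 1.684, -0.103], TCP at [0.227, -0.501, 0.206] pointing down, gripper open.
Joint ranges: [-3.1, 3.1], [-0.76, 2.03], [0.27, 2.55], [-1.08, 4.22], [0.17, 2.65], [-2.57, 2.57]. Speed limits (rad/s): [2.79, 2.79, 3.14, 3.14, 3.14, 3.14].

### API

Orientations are given as a unit quaternion [w, x, y, z].
In Python, from station import ctrl, imaging, job_done gives the robot as it stands.
- The arm moves only by the shell command python3 -m inch 'ROWS' [FORCE]. ROWS is JSON, a list of rows, each an object of numbers: "ax", "ay", "az": the turn, a rotation vector about the tool's x, y, z in rad; "x", "y", "z": the shift along the tool's x, y, z in m; "claw": the opening, from -1 (shut) to 1 (fully open). In form: [{"ax": .., "ay": .., "az": .., "x": .., "y": .., "z": .., "claw": ..}, ...]. A call has 1 to 20 rows; each row is the pose to reach, as a shift and turn from the pose commanded when the call began, along the tool's axes at that moment; what a row does not reach only later rows make up. A row lasts 1/8 s, in which the tool goes at most 62.5 mm and 10.7 degrees, less where a joint would pass 70% of its speed; a pose out of reach is approached as far as the arm can. A call with a gripper value outside its range is refused whole. The fingers move at their own pace and stop on an object; FORCE is the grip in N (left out, the last holds). Time passes only in rows, so rows that repeat a pose let the fingers close. It gives the time, the measured TCP pose, the force and the opening at its end, in the units of the state.
- ctrl.read_state(): the state, without advancing time (a new reading comes with each control period).
- imaging.get_image(name): name is "scene" or "top"; returns the picture (480x640x3 uint8, blue, green, red); there is no depth.
- imaging.camera_info(name): a dict with "vfov" (degrees; the focal length in pixels is half the picture's height over the tangent of half this angle, whatever the lens; pixels are square), "cx", "cy" (the principal point, pixels), "k1" (the pictures are not rectified: a ray, as slopes to the right and down, at radius r is drawn at 1 + k1 r^2 times it, then the intrinsics apply), "rvec" (rotation vector, rad) and "tvec" (3), from world to camera coordinates, as OpenCV has them. Camera axes: x right, y down, z forward; pixel columns grow to the right and rows downward; lengths in m; the calibration is good to about 2 mm. A picture is of the moment at which its call begins. camera_info takes no time and is no camera call.
- job_done(): hands the job in, once; it reports no verdict.
The state is a dict: "clock": time; "joints": joint angles; "joint_velocities": joint speeds; "joint_torque": joint torques, N m; "tool_pos": TCP position; "eef_rot": TCP orientation; "force": force on the tool from outside, world axes, zero at the start; "torque": the same for the moment, N m; "gripper_width": opening from 0.0 (shut) to 1.0 (fully open).
Only numpy, scipy, OpenCV 4.12 (cv2) and the standard library are available. Lean on these libraries where they do the work, as an engineer would, in place of code of your own. Each camera call takes 0.05 s, during which the arm holds its last target. There are 200 camera calls.

### The job

Tidy the bench: put the flask, the small beaker, the timer and the marker pen each into the holder made for it - flask in the larger round one, beaker in the smaller round one, timer between the corner guards of the rectangular one, marker lengthwise in the long pen rest. Each must end fully down on its holder's floor inside the rim or guards, flask and beaker upright, timer and marker lying flat. Leave the blue cap and the petri dish where they lie.

Things in the scene. Friction and masses are not known exactly. Their poses are not given: they have to be found in the camera images.
- flask_center (a point): conical glass flask, loose, 84 g: base 62 mm across, cone up to 75 mm height, then an upright neck 28 mm across up to the top at 104 mm; grasp it by the neck, 36 to 38 mm above this point. The point lies on its axis, half-way up (52 mm above its underside); z axis up.
- beaker_center (a point): small open glass beaker, loose, 50 g: 46 mm across at most, 58 mm tall, nearly straight walls that can be gripped across the outside. The point lies on its axis, half-way up (29 mm above its underside); z axis up.
- timer_center (a point): flat off-white bench timer lying on its back, loose, 90 g: 62 mm along its x axis, 72 mm along its y axis, 20 mm high (side faces upright to 18 mm). The point is its centre, 10 mm above its underside; z axis up.
- marker_center (a point): white marker pen with black cap lying down, loose, 20 g: 135 mm long along its y axis, 17 mm across its x axis, 16 mm high. The point is its centre, 8 mm above its underside.
- flask_holder_floor (a point): larger round holder, fixed: a shallow dark grey cup with black liner, recess 78 mm across, rim 5 mm thick standing 7 mm above the recess floor. The point is the centre of the recess floor (3 mm above the bench); z axis up.
- beaker_holder_floor (a point): smaller round holder, fixed: a shallow dark grey cup with black liner, recess 60 mm across, rim 5 mm thick standing 7 mm above the recess floor. The point is the centre of the recess floor (3 mm above the bench); z axis up.
- timer_holder_floor (a point): rectangular holder, fixed: dark grey plate 88 mm (x) by 98 mm (y) with black rectangular liner and an L-shaped guard at each corner, 8.5 mm high; inside the guards it is 78 mm along x by 88 mm along y; the middles of its sides are open (52 mm gaps across the y-long sides, 42 mm across the others). The point is the centre of its floor (3 mm above the bench); z axis up.
- marker_holder_floor (a point): long narrow pen rest, fixed: dark grey plate 43 mm (x) by 163 mm (y) with a black strip as liner, an 8.5 mm high wall at each end (153 mm between them along y) and, 55 mm either side of the middle, pairs of short side posts as high (33 mm between them along x); the middle 96 mm of its sides is open. The point is the centre of its floor (3 mm above the bench); z axis up.
- cap_center (a point): loose blue screw cap, 46 mm across, 21 mm high, lying on the bench: a bystander, to be left alone. The point is its centre.
- dish_center (a point): loose round petri dish, 91 mm across, 16 mm high, lying on the bench: a bystander, to be left alone. The point is its centre.
There are look-alikes about, which are no part of the job. Leave any brown or red look-alike of the part that bears flask_holder_floor alone. Leave any purple look-alike of the part that bears timer_holder_floor alone.

How it is judged:
By the outcome, as a careful person would: the job done as asked, in the order asked, and still so for the second after the job is handed in, with the robot touching nothing.
It also fails if it takes over 128 s, if anything falls off the work surface, if the arm or the gripper's body presses on something with over 40 N, if the wrist force passes 120 N, or if a joint passes its speed limit or range.

## Working session

There is one attempt and no reset: what is moved stays moved. The work goes in short steps, Python scripts to look and compute and a shell command to move; the robot and the scene stay as the last step left them, time stands still between calls to the robot, and variables do not carry over. Pictures are saved under pics/ and viewed, about 12 in all and at most 16, crops included, and the job is handed in when it is done.

```bash
ls; mkdir -p pics; python3 - <<'E'
from station import ctrl, imaging
import cv2
for n in("scene","top"):
    cv2.imwrite(f"pics/{n}0.png",imaging.get_image(n)); print(n,imaging.camera_info(n))
print(ctrl.read_state())
E
```

```text
pics
scene {'vfov': 51.79927352551326, 'cx': 318.1491274535949, 'cy': 236.17393404526044, 'k1': -0.1148873647306381, 'rvec': array([ 1.83263079, -0.83929184,  0.52018978]), 'tvec': array([-0.21017752,  0.28251015,  1.28637897])}
top {'vfov': 42.066558321816714, 'cx': 314.6500550054941, 'cy': 232.80785575233148, 'k1': 0.028333104873383336, 'rvec': array([ 1.75863419, -2.28164962,  0.44845287]), 'tvec': array([0.28410697, 0.47930469, 1.67592742])}
{'clock': 0.1, 'joints': array([-1.24907088e+00,  8.78699917e-02,  1.37204616e+00, -1.20007366e-05,
        1.68360078e+00, -1.03103579e-01]), 'joint_velocities': array([ 1.97529679e-04, -1.26715609e-03, -3.55517589e-03, -3.28449519e-05,
        2.02907234e-04,  1.04585193e-03]), 'joint_torque': array([ 1.69767318e-03, -3.41253948e+01, -3.03299832e+01,  7.20144762e-02,
        3.04495264e-02, -8.41799420e-05]), 'tool_pos': array([ 0.22652957, -0.50066042,  0.20445618]), 'eef_rot': array([-9.55748621e-04,  9.77524423e-01,  2.10820008e-01, -1.10890572e-04]), 'force': array([0.38724935, 0.05248624, 0.48589987]), 'torque': array([-0.04594318, -0.00131432, -0.00406447]), 'gripper_width': 1.001804528362808}
```

View pics/scene0.png

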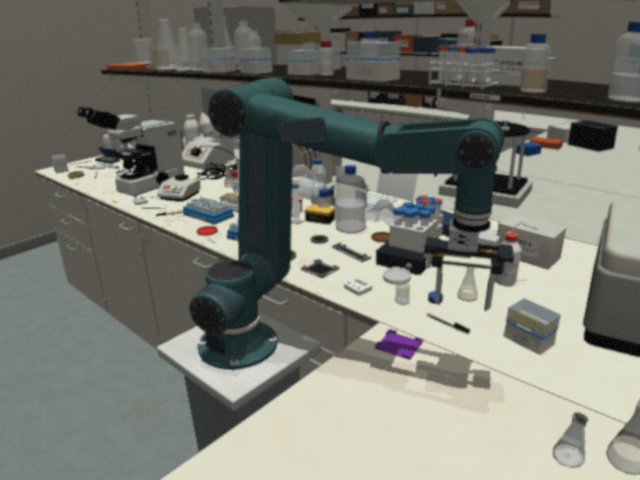

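View pics/top0.png

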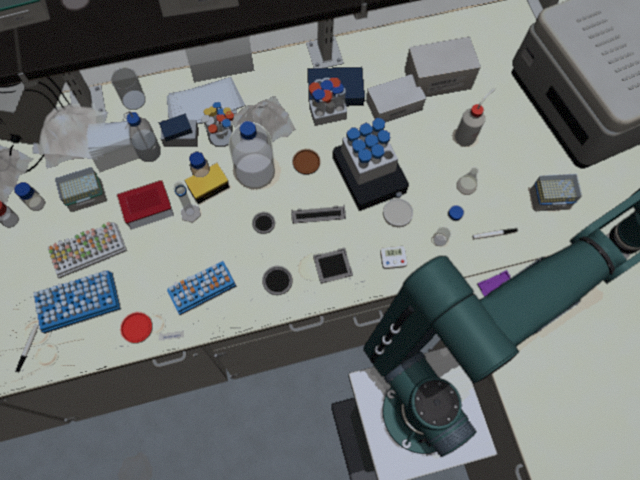

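The top view shows the flask at (468,182), beaker (441,237), timer (394,258) and marker (495,234). Holders are at (277,280) for the large round one, (263,222) small round, (333,264) rectangular and (318,214) pen rest.

Possible confusions:
- **Flask holder:** brown cup (306,161), red cup (137,328) and the small round holder.
- **Timer holder:** purple plate (495,284).
- **Marker:** another pen at (27,348), far away.
- **Flask:** vessel at (187,203).

Next I'll measure and check with one crop.

```bash
cat > h.py <<'E'
import numpy as np, cv2
from station import ctrl, imaging
def cam(n):
    c=imaging.camera_info(n); f=240/np.tan(np.radians(c["vfov"]/2))
    K=np.array([[f,0,c["cx"]],[0,f,c["cy"]],[0,0,1.]]); R=cv2.Rodrigues(c["rvec"])[0]
    return K,np.array([c["k1"],0,0,0.]),R,np.array(c["tvec"]),c["rvec"]
def pt(n,px,z):
    K,D,R,t,_=cam(n); px=np.asarray(px,float).reshape(-1,1,2)
    u=cv2.undistortPoints(px,K,D)[:,0]; d=np.c_[u,np.ones(len(u))]@R; o=-R.T@t
    return o+d*((z-o[2])/d[:,2])[:,None]
def pix(n,P):
    K,D,R,t,rv=cam(n); return cv2.projectPoints(np.asarray(P,float).reshape(-1,3),rv,t,K,D)[0][:,0]
def crop(n,u0,v0,u1,v1,s,name,img=None):
    im=imaging.get_image(n) if img is None else img
    cv2.imwrite(f"pics/{name}.png",cv2.resize(im[v0:v1,u0:u1],None,fx=s,fy=s,interpolation=cv2.INTER_CUBIC)); return im
E
python3 - <<'E'
from h import *
im=cv2.imread("pics/top0.png")
crop("top",235,145,535,305,2.6,"c1",im)
g=im.max(axis=2)
def blob(seed,m,z,nm):
    n,l,st,c=cv2.connectedComponentsWithStats(m.astype(np.uint8)); u,v=seed
    w=l[v-6:v+7,u-6:u+7]; k=np.bincount(w[w>0]).argmax()
    cs=cv2.findContours((l==k).astype(np.uint8),0,1)[0]; p=np.vstack(cs).reshape(-1,2)
    P=pt("top",p,z)[:,:2].astype(np.float32); r=cv2.minAreaRect(P); b=cv2.boxPoints(r)
    print(nm,st[k],c[k].round(1),"rect",np.round(r[0],4),np.round(r[1],4),round(r[2],1),"circ",np.round(cv2.minEnclosingCircle(P),4) if 0 else cv2.minEnclosingCircle(P))
d=g<110
for nm,s in dict(fh=(277,280),bh=(263,222),th=(333,264),mh=(318,214)).items(): blob(s,d,.007,nm)
print("base",pix("top",[[0,0,0],[.4,0,0],[0.4,.3,0]]))
for nm,p,z in [("flask",(468,182),.05),("flasknb",(475,174),.1),("beaker",(441,237),.029),("timer",(394,258),.02),("marker",(495,234),.012),("cap",(456,213),.02),("dish",(398,211),.016)]: print(nm,pt("top",p,z).round(4))
E
```

```text
fh [263 267  29  28 653] [277.1 280.5] rect [0.453  0.2865] [0.081  0.0817] 76.0 circ ((0.4528258442878723, 0.2861849367618561), 0.04305610433220863)
bh [253 213  22  21 372] [263.2 222.8] rect [0.6382 0.2835] [0.0633 0.065 ] 75.4 circ ((0.6388423442840576, 0.28379595279693604), 0.03484586626291275)
th [314 249  38  34 811] [332.4 265.3] rect [0.4565 0.1191] [0.0947 0.087 ] 89.9 circ ((0.4566056728363037, 0.11894796788692474), 0.06136215850710869)
mh [292 207  54  17 607] [317.9 214.6] rect [0.6232 0.1179] [0.1593 0.0414] 80.6 circ ((0.6218514442443848, 0.11774379760026932), 0.08060023933649063)
base [[420.78660226 411.86627585]
 [376.99926459 274.07440736]
 [276.84040882 299.37563558]]
flask [[ 0.5943 -0.3395  0.05  ]]
flasknb [[ 0.5932 -0.3482  0.1   ]]
beaker [[ 0.4534 -0.2094  0.029 ]]
timer [[ 0.4287 -0.0584  0.02  ]]
marker [[ 0.4275 -0.3729  0.012 ]]
cap [[ 0.5182 -0.2812  0.02  ]]
dish [[ 0.57   -0.1162  0.016 ]]
```

View pics/c1.png

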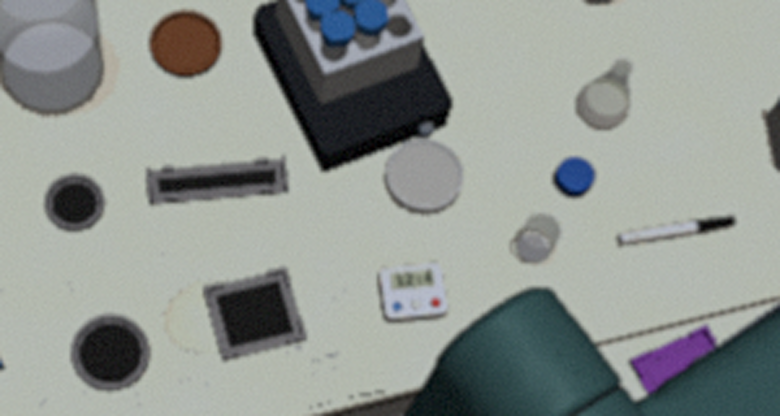

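```bash
python3 - <<'E'
from h import *
im=cv2.imread("pics/top0.png"); sc=cv2.imread("pics/scene0.png")
lab=cv2.cvtColor(im,cv2.COLOR_BGR2LAB).astype(float)
K,D,R,t,_=cam("top"); print("campos",(-R.T@t).round(3))
W=dict(timer=(376,242,412,274,.012),marker=(468,222,522,246,.008),beaker=(428,222,454,250,.03),flask=(454,164,484,198,.03),cap=(444,203,468,223,.02))
for n,(a,b,c,d,z) in W.items():
    L=lab[b:d,a:c]; e=np.linalg.norm(L-np.median(L.reshape(-1,3),0) if n!="timer" else L-np.median(np.r_[L[:4].reshape(-1,3),L[:,:4].reshape(-1,3)],0),axis=2)
    m=cv2.morphologyEx((e>9).astype(np.uint8),cv2.MORPH_CLOSE,np.ones((3,3)))
    k,l,st,cc=cv2.connectedComponentsWithStats(m); j=1+st[1:,4].argmax()
    p=np.vstack(cv2.findContours((l==j).astype(np.uint8),0,1)[0]).reshape(-1,2)+[a,b]
    P=pt("top",p,z)[:,:2].astype(np.float32); r=cv2.minAreaRect(P)
    print(n,st[j],(cc[j]+[a,b]).round(1),np.round(r[0],4),np.round(r[1],4),round(r[2],1))
f=lambda i,a,b,w,h:cv2.resize(i[b:b+h,a:a+w],(400,300),interpolation=cv2.INTER_CUBIC)
cv2.imwrite("pics/c2.png",np.vstack([np.hstack([f(im,448,164,40,30),f(im,421,222,40,30)]),np.hstack([f(im,374,243,40,30),f(sc,380,250,100,75)])]))
E
```

```text
campos [-0.098  0.334  1.732]
timer [  3   3  29  25 560] [393.  258.1] [ 0.434  -0.0577] [0.0778 0.0718] 81.4
marker [  3   5  48  14 323] [494.7 233.3] [ 0.431  -0.3743] [0.1447 0.0222] 84.6
beaker [  3   5  20  20 306] [440.8 236.7] [ 0.4541 -0.2096] [0.0472 0.0709] 40.2
flask [  2   3  23  29 459] [467.8 182.4] [ 0.6084 -0.3455] [0.0637 0.1003] 66.3
cap [  0   0  24  20 480] [455.5 212.5] [ 0.5202 -0.2805] [0.0742 0.0622] 75.3
```

View pics/c2.png

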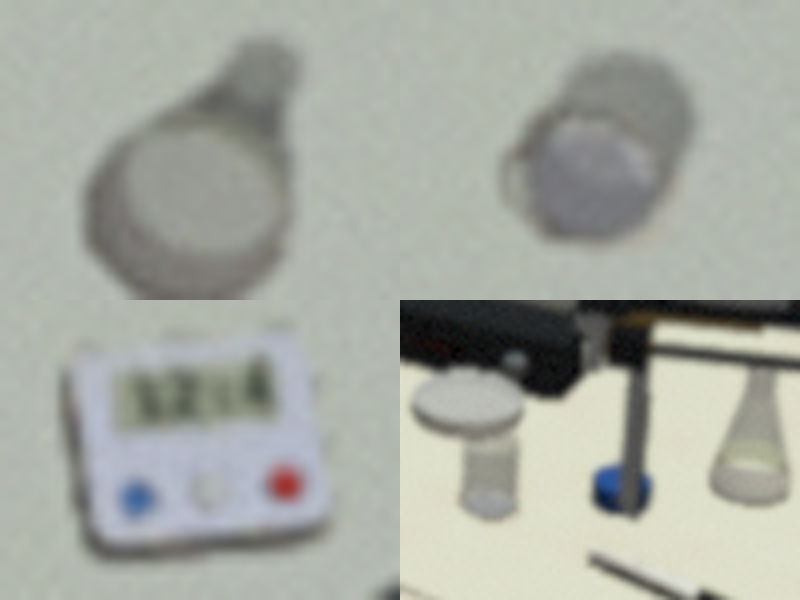

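```bash
python3 - <<'E'
from h import *
q=lambda n,u,z:print(n,pt("top",u,z).round(4)[:,:2].tolist())
q("flask neck",(474.6,169.7),.104); q("flask base",(466.3,183.6),.003)
q("beaker rim",(442.7,233),.058); q("beaker bot",(439.6,239.5),.002)
T=np.array([(70,365-300),(300,35),(330,225),(100,245)])/10+[373.5,242.5]
P=pt("top",T,.019)[:,:2]; q("timer",T.mean(0),.019); r=cv2.minAreaRect(P.astype(np.float32)); print(r)
q("marker ends",[(472.5,237.5),(517.5,229.5)],.008)
for n,p in dict(flaskneck=(.588,-.345,.104),flaskbase=(.588,-.345,0),beakbot=(.4534,-.2094,0),timer=(.43,-.057,.02)).items(): print(n,pix("scene",p).round(1))
s=ctrl.read_state(); from scipy.spatial.transform import Rotation as Ro
w=s["eef_rot"]; print(Ro.from_quat([w[1],w[2],w[3],w[0]]).as_matrix().round(3))
E
```

```text
flask neck [[0.6051, -0.3503]]
flask base [[0.6098, -0.3513]]
beaker rim [[0.4546, -0.209]]
beaker bot [[0.4556, -0.2114]]
timer [[0.4331, -0.0584]]
((0.4340748190879822, -0.058234136551618576), (0.06846815347671509, 0.05910024046897888), 80.55453491210938)
marker ends [[0.4351, -0.306], [0.4254, -0.4444]]
flaskneck [[467.  266.8]]
flaskbase [[463.5 297.6]]
beakbot [[401.3 301.1]]
timer [[356.  282.7]]
[[ 0.911  0.412 -0.001]
 [ 0.412 -0.911  0.002]
 [ 0.    -0.002 -1.   ]]
```

```bash
python3 - <<'E'
from h import *
q=lambda n,u,z:print(n,pt("top",u,z).round(3)[:,:2].tolist())
q("bottle base front z0",[(255,187),(234,175),(273,175)],0)
q("bottle cap top z.2",[(249,130)],.2)
q("yellow box",[(192,200),(228,185)],0)
q("block corners z0",[(336,160),(362,208),(407,192)],0); q("block corners z.05",[(334,158),(362,205)],.05)
q("rack left-top corner",[(341,150),(355,180),(395,165)],.1)
q("brown cup",[(306,174)],0)
E
```

```text
bottle base front z0 [[0.765, 0.281], [0.821, 0.335], [0.791, 0.218]]
bottle cap top z.2 [[0.844, 0.264]]
yellow box [[0.77, 0.476], [0.792, 0.36]]
block corners z0 [[0.792, 0.015], [0.613, -0.017], [0.63, -0.167]]
block corners z.05 [[0.775, 0.028], [0.602, -0.01]]
rack left-top corner [[0.769, 0.01], [0.663, -0.003], [0.681, -0.131]]
brown cup [[0.768, 0.118]]
```

```bash
python3 -m inch '[{"x":0.408,"y":0.02,"az":-1.147,"claw":1},{"x":0.408,"y":0.02,"az":-1.147,"claw":1},{"x":0.408,"y":0.02,"az":-1.147,"claw":1},{"x":0.408,"y":0.02,"az":-1.147,"claw":1},{"x":0.408,"y":0.02,"az":-1.147,"claw":1},{"x":0.408,"y":0.02,"az":-1.147,"claw":1},{"x":0.408,"y":0.02,"az":-1.147,"claw":1},{"x":0.408,"y":0.02,"az":-1.147,"claw":1},{"x":0.408,"y":0.02,"az":-1.147,"claw":1},{"x":0.408,"y":0.02,"az":-1.147,"claw":1},{"x":0.408,"y":0.02,"az":-1.147,"claw":1}]' 20
python3 - <<'E'
from h import *
from scipy.spatial.transform import Rotation as Ro
s=ctrl.read_state(); w=s["eef_rot"]; print(s["tool_pos"],Ro.from_quat([w[1],w[2],w[3],w[0]]).as_matrix().round(3))
a=crop("top",440,140,520,200,5,"x1"); b=crop("scene",420,200,540,320,5,"x2")
cv2.imwrite("pics/c3.png",np.hstack([cv2.resize(cv2.imread("pics/x1.png"),(400,300)),cv2.resize(cv2.imread("pics/x2.png"),(300,300))]))
E
```

```text
[ 0.22652957 -0.50066042  0.20445618] [[ 0.911  0.412 -0.001]
 [ 0.412 -0.911  0.002]
 [ 0.    -0.002 -1.   ]]invalid input at $[0]: expected keys ax, ay, az, x, y, z, claw
```

View pics/c3.png

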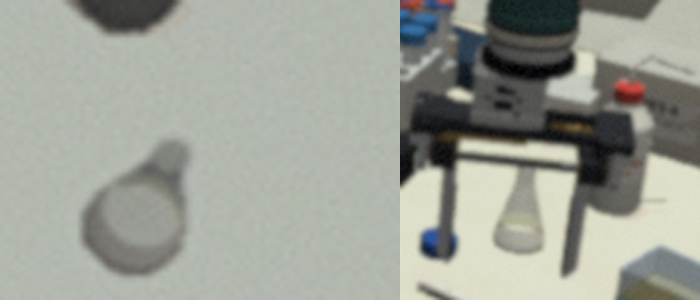

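```bash
python3 - <<'E'
from h import *
q=lambda n,u,z:print(n,pt("top",u,z).round(3)[:,:2].tolist())
q("bottle front base",[(468,144),(458,138)],0); q("cap",(477,110),.15)
print(pix("scene",[(.607,-.351,.104),(.607,-.351,0),(.607,-.351,.104)]).round(1))
E
```

```text
bottle front base [[0.742, -0.406], [0.77, -0.382]]
cap [[0.771, -0.407]]
[[471.7 265.1]
 [468.2 295.7]
 [471.7 265.1]]
```

Both views agree on the flask: the scene view puts the neck top at (471,267), against a predicted (471.7,265). Moving above it.

```bash
python3 -m inch '[{"ax":0,"ay":0,"az":-1.147,"x":0.408,"y":0.02,"z":0,"claw":1},{"ax":0,"ay":0,"az":-1.147,"x":0.408,"y":0.02,"z":0,"claw":1},{"ax":0,"ay":0,"az":-1.147,"x":0.408,"y":0.02,"z":0,"claw":1},{"ax":0,"ay":0,"az":-1.147,"x":0.408,"y":0.02,"z":0,"claw":1},{"ax":0,"ay":0,"az":-1.147,"x":0.408,"y":0.02,"z":0,"claw":1},{"ax":0,"ay":0,"az":-1.147,"x":0.408,"y":0.02,"z":0,"claw":1},{"ax":0,"ay":0,"az":-1.147,"x":0.408,"y":0.02,"z":0,"claw":1},{"ax":0,"ay":0,"az":-1.147,"x":0.408,"y":0.02,"z":0,"claw":1},{"ax":0,"ay":0,"az":-1.147,"x":0.408,"y":0.02,"z":0,"claw":1},{"ax":0,"ay":0,"az":-1.147,"x":0.408,"y":0.02,"z":0,"claw":1},{"ax":0,"ay":0,"az":-1.147,"x":0.408,"y":0.02,"z":0,"claw":1},{"ax":0,"ay":0,"az":-1.147,"x":0.408,"y":0.02,"z":0,"claw":1}]' 20
cat >> h.py <<'E'
def st():
    from scipy.spatial.transform import Rotation as Ro
    s=ctrl.read_state(); w=s["eef_rot"]; M=Ro.from_quat([w[1],w[2],w[3],w[0]]).as_matrix()
    print("t",round(s["clock"],2),"tcp",s["tool_pos"].round(4),"yaw",np.degrees(np.arctan2(M[1,0],M[0,0])).round(2),"zax",M[:,2].round(3),"F",s["force"].round(1),"w",round(s["gripper_width"]*94,1))
E
python3 -c "from h import *;st()"
```

```text
clock: 1.7
tool_pos: [0.6061, -0.3518, 0.2059]
eef_rot: [0.0, 0.707, 0.707, -0.0]
force: [-0.6, -1.1, 0.3]
gripper_width: 1.001
t 1.7 tcp [ 0.6061 -0.3518  0.2059] yaw 90.0 zax [ 0. -0. -1.] F [-0.6 -1.1  0.3] w 94.1
```

```bash
python3 -m inch '[{"ax":0,"ay":0,"az":0,"x":0,"y":0.001,"z":0.06,"claw":1},{"ax":0,"ay":0,"az":0,"x":0,"y":0.001,"z":0.11,"claw":1},{"ax":0,"ay":0,"az":0,"x":0,"y":0.001,"z":0.136,"claw":1},{"ax":0,"ay":0,"az":0,"x":0,"y":0.001,"z":0.136,"claw":1},{"ax":0,"ay":0,"az":0,"x":0,"y":0.001,"z":0.136,"claw":-1},{"ax":0,"ay":0,"az":0,"x":0,"y":0.001,"z":0.136,"claw":-1},{"ax":0,"ay":0,"az":0,"x":0,"y":0.001,"z":0.136,"claw":-1},{"ax":0,"ay":0,"az":0,"x":0,"y":0.001,"z":0.136,"claw":-1},{"ax":0,"ay":0,"az":0,"x":0,"y":0.001,"z":0.136,"claw":-1},{"ax":0,"ay":0,"az":0,"x":0,"y":0.001,"z":0.136,"claw":-1},{"ax":0,"ay":0,"az":0,"x":0,"y":0.001,"z":0.136,"claw":-1},{"ax":0,"ay":0,"az":0,"x":0,"y":0.001,"z":0.136,"claw":-1},{"ax":0,"ay":0,"az":0,"x":0,"y":0.001,"z":0.136,"claw":-1},{"ax":0,"ay":0,"az":0,"x":0,"y":0.001,"z":0.136,"claw":-1}]' 15
python3 -c "
from h import *;st();crop('scene',400,200,540,320,5,'c4')"
```

```text
clock: 3.45
tool_pos: [0.6076, -0.3512, 0.0693]
eef_rot: [-0.0, 0.707, 0.707, -0.0]
force: [-0.2, 0.5, -1.6]
gripper_width: 0.293
t 3.45 tcp [ 0.6076 -0.3512  0.0693] yaw 90.05 zax [-0.  0. -1.] F [-0.2  0.5 -1.6] w 27.6
```

View pics/c4.png

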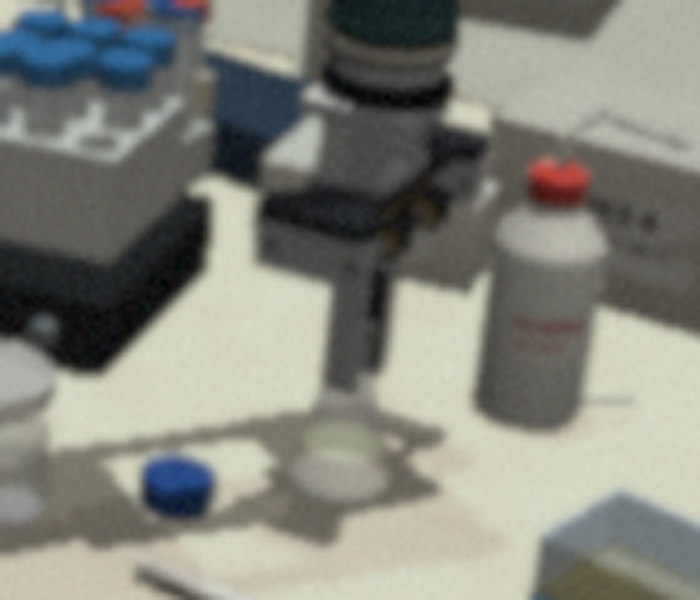

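```bash
python3 -m inch '[{"ax":0,"ay":0,"az":0,"x":0,"y":0,"z":-0.03,"claw":-1},{"ax":0,"ay":0,"az":0,"x":0,"y":0,"z":-0.08,"claw":-1},{"ax":0,"ay":0,"az":0,"x":0,"y":0,"z":-0.12,"claw":-1},{"ax":0,"ay":0,"az":0,"x":0.03,"y":-0.008,"z":-0.14,"claw":-1},{"ax":0,"ay":0,"az":0,"x":0.075,"y":-0.019,"z":-0.14,"claw":-1},{"ax":0,"ay":0,"az":0,"x":0.125,"y":-0.031,"z":-0.14,"claw":-1},{"ax":0,"ay":0,"az":0,"x":0.175,"y":-0.043,"z":-0.14,"claw":-1},{"ax":0,"ay":0,"az":0,"x":0.225,"y":-0.055,"z":-0.14,"claw":-1},{"ax":0,"ay":0,"az":0,"x":0.275,"y":-0.067,"z":-0.14,"claw":-1},{"ax":0,"ay":0,"az":0,"x":0.325,"y":-0.079,"z":-0.14,"claw":-1},{"ax":0,"ay":0,"az":0,"x":0.375,"y":-0.091,"z":-0.14,"claw":-1},{"ax":0,"ay":0,"az":0,"x":0.425,"y":-0.103,"z":-0.14,"claw":-1},{"ax":0,"ay":0,"az":0,"x":0.475,"y":-0.115,"z":-0.14,"claw":-1},{"ax":0,"ay":0,"az":0,"x":0.525,"y":-0.127,"z":-0.14,"claw":-1},{"ax":0,"ay":0,"az":0,"x":0.57,"y":-0.138,"z":-0.14,"claw":-1},{"ax":0,"ay":0,"az":0,"x":0.61,"y":-0.148,"z":-0.14,"claw":-1},{"ax":0,"ay":0,"az":0,"x":0.6375,"y":-0.1545,"z":-0.12,"claw":-1},{"ax":0,"ay":0,"az":0,"x":0.6375,"y":-0.1545,"z":-0.08,"claw":-1},{"ax":0,"ay":0,"az":0,"x":0.6375,"y":-0.1545,"z":-0.04,"claw":-1},{"ax":0,"ay":0,"az":0,"x":0.6375,"y":-0.1545,"z":-0.04,"claw":-1}]'
python3 -c "
from h import *;st();a=crop('scene',240,200,400,320,2.5,'x1');b=crop('top',217,220,337,310,3.34,'x2')
cv2.imwrite('pics/c5.png',np.hstack([cv2.resize(cv2.imread('pics/x%d.png'%i),(400,300)) for i in (1,2)]))"
```

```text
clock: 6.0
tool_pos: [0.4497, 0.285, 0.1055]
eef_rot: [-0.001, 0.707, 0.708, -0.004]
force: [-1.0, -0.3, -0.8]
gripper_width: 0.291
t 6.0 tcp [0.4497 0.285  0.1055] yaw 90.08 zax [-0.008 -0.004 -1.   ] F [-1.  -0.3 -0.8] w 27.3
```

View pics/c5.png

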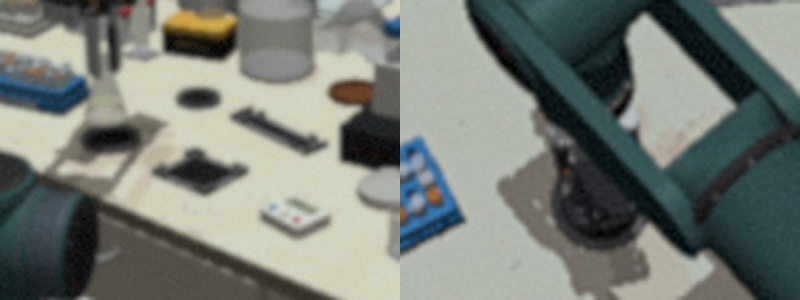

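```bash
python3 -m inch '[{"ax":0,"ay":0,"az":0,"x":0,"y":0,"z":0.012,"claw":-1},{"ax":0,"ay":0,"az":0,"x":0,"y":0,"z":0.024,"claw":-1},{"ax":0,"ay":0,"az":0,"x":0,"y":0,"z":0.032,"claw":-1},{"ax":0,"ay":0,"az":0,"x":0,"y":0,"z":0.037,"claw":-1},{"ax":0,"ay":0,"az":0,"x":0,"y":0,"z":0.037,"claw":-1},{"ax":0,"ay":0,"az":0,"x":0,"y":0,"z":0.037,"claw":-1}]'
python3 -c "
from h import *;st();a=crop('scene',240,200,400,320,2.5,'x1');b=crop('scene',252,220,312,265,3.34,'x2')
cv2.imwrite('pics/c6.png',np.hstack([cv2.resize(cv2.imread('pics/x%d.png'%i),(400,300)) for i in (1,2)]))"
```

```text
clock: 6.85
tool_pos: [0.4527, 0.2861, 0.0725]
eef_rot: [0.0, 0.707, 0.707, 0.0]
force: [0.8, -1.2, -0.4]
gripper_width: 0.287
t 6.85 tcp [0.4527 0.2861 0.0725] yaw 90.06 zax [ 0. -0. -1.] F [ 0.8 -1.2 -0.4] w 26.9
```

View pics/c6.png

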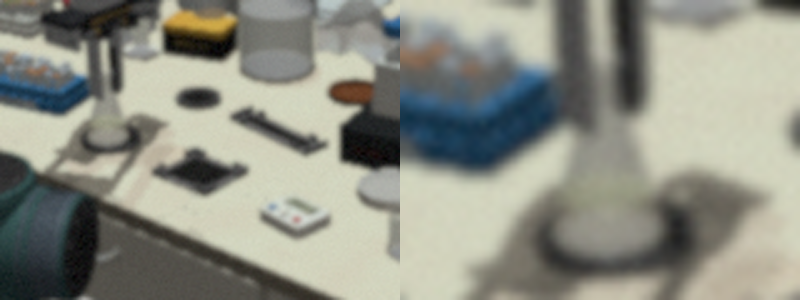

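```bash
python3 -m inch '[{"ax":0,"ay":0,"az":0,"x":-0.002,"y":0,"z":0.0015,"claw":-1},{"ax":0,"ay":0,"az":0,"x":-0.002,"y":0,"z":0.0015,"claw":-1}]' ; python3 -m inch '[{"ax":0,"ay":0,"az":0,"x":0,"y":0,"z":0,"claw":0},{"ax":0,"ay":0,"az":0,"x":0,"y":0,"z":0,"claw":0},{"ax":0,"ay":0,"az":0,"x":0,"y":0,"z":0,"claw":0},{"ax":0,"ay":0,"az":0,"x":0,"y":0,"z":0,"claw":0},{"ax":0,"ay":0,"az":0,"x":0,"y":0,"z":-0.03,"claw":0},{"ax":0,"ay":0,"az":0,"x":0,"y":0,"z":-0.08,"claw":0.2},{"ax":0,"ay":0,"az":0,"x":-0.05,"y":0,"z":-0.13,"claw":1},{"ax":0,"ay":0,"az":0,"x":-0.11,"y":0,"z":-0.13,"claw":1},{"ax":0,"ay":0,"az":0,"x":-0.17,"y":0,"z":-0.13,"claw":1},{"ax":0,"ay":0,"az":0,"x":-0.23,"y":0,"z":-0.13,"claw":1},{"ax":0,"ay":0,"az":0,"x":-0.29,"y":0,"z":-0.13,"claw":1},{"ax":0,"ay":0,"az":0,"x":-0.35,"y":0,"z":-0.13,"claw":1},{"ax":0,"ay":0,"az":0,"x":-0.41,"y":0,"z":-0.13,"claw":1},{"ax":0,"ay":0,"az":0,"x":-0.45,"y":0.001,"z":-0.13,"claw":1},{"ax":0,"ay":0,"az":0,"x":-0.495,"y":0.002,"z":-0.13,"claw":1},{"ax":0,"ay":0,"az":0,"x":-0.495,"y":0.002,"z":-0.13,"claw":1},{"ax":0,"ay":0,"az":0,"x":-0.495,"y":0.002,"z":-0.13,"claw":1}]'
python3 -c "
from h import *;st();a=crop('scene',252,220,312,265,3.34,'x1');b=crop('top',252,250,312,295,3.34,'x2')
cv2.imwrite('pics/c7.png',np.hstack([cv2.resize(cv2.imread('pics/x%d.png'%i),(400,300)) for i in (1,2)]))"
```

```text
clock: 7.2
tool_pos: [0.4528, 0.2848, 0.0721]
eef_rot: [-0.0, 0.707, 0.707, 0.001]
force: [-3.1, 0.6, 4.0]
gripper_width: 0.293
clock: 9.32
tool_pos: [0.4549, -0.2104, 0.2008]
eef_rot: [-0.0, 0.707, 0.707, 0.0]
force: [-0.0, -1.2, 0.9]
gripper_width: 0.997
t 9.32 tcp [ 0.4549 -0.2104  0.2008] yaw 90.05 zax [-0.     0.001 -1.   ] F [-0.  -1.2  0.9] w 93.8
```

View pics/c7.png

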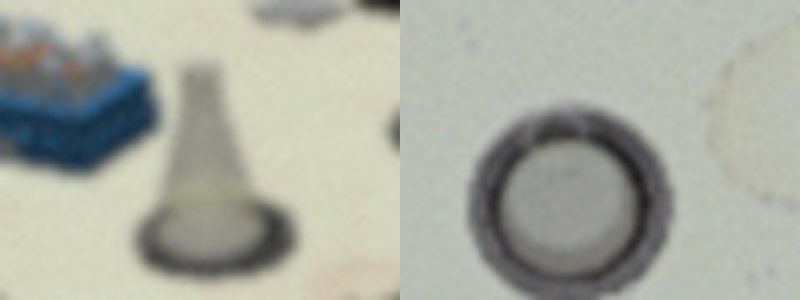

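```bash
python3 -m inch '[{"ax":0,"ay":0,"az":0,"x":0,"y":0,"z":0.05,"claw":1},{"ax":0,"ay":0,"az":0,"x":0,"y":0,"z":0.1,"claw":1},{"ax":0,"ay":0,"az":0,"x":0,"y":0,"z":0.15,"claw":1},{"ax":0,"ay":0,"az":0,"x":0,"y":0,"z":0.185,"claw":1},{"ax":0,"ay":0,"az":0,"x":0,"y":0,"z":0.185,"claw":1},{"ax":0,"ay":0,"az":0,"x":0,"y":0,"z":0.185,"claw":-1},{"ax":0,"ay":0,"az":0,"x":0,"y":0,"z":0.185,"claw":-1},{"ax":0,"ay":0,"az":0,"x":0,"y":0,"z":0.185,"claw":-1},{"ax":0,"ay":0,"az":0,"x":0,"y":0,"z":0.185,"claw":-1},{"ax":0,"ay":0,"az":0,"x":0,"y":0,"z":0.185,"claw":-1},{"ax":0,"ay":0,"az":0,"x":0,"y":0,"z":0.185,"claw":-1},{"ax":0,"ay":0,"az":0,"x":0,"y":0,"z":0.185,"claw":-1},{"ax":0,"ay":0,"az":0,"x":0,"y":0,"z":0.185,"claw":-1}]' 12
```

```text
clock: 11.05
tool_pos: [0.4551, -0.2109, 0.0161]
eef_rot: [0.0, 0.707, 0.707, -0.0]
force: [0.4, 0.4, 0.0]
gripper_width: 0.456
```

```bash
python3 -m inch '[{"ax":0,"ay":0,"az":0,"x":0,"y":0,"z":-0.03,"claw":-1},{"ax":0,"ay":0,"az":0,"x":0,"y":0,"z":-0.08,"claw":-1},{"ax":0,"ay":0,"az":0,"x":0.02,"y":0,"z":-0.13,"claw":-1},{"ax":0,"ay":0,"az":0,"x":0.06,"y":0,"z":-0.155,"claw":-1},{"ax":0,"ay":0,"az":0,"x":0.11,"y":0,"z":-0.155,"claw":-1},{"ax":0,"ay":0,"az":0,"x":0.16,"y":0,"z":-0.155,"claw":-1},{"ax":0,"ay":0,"az":0,"x":0.21,"y":0.01,"z":-0.155,"claw":-1},{"ax":0,"ay":0,"az":0,"x":0.26,"y":0.03,"z":-0.155,"claw":-1},{"ax":0,"ay":0,"az":0,"x":0.31,"y":0.055,"z":-0.155,"claw":-1},{"ax":0,"ay":0,"az":0,"x":0.355,"y":0.085,"z":-0.155,"claw":-1},{"ax":0,"ay":0,"az":0,"x":0.4,"y":0.115,"z":-0.155,"claw":-1},{"ax":0,"ay":0,"az":0,"x":0.44,"y":0.145,"z":-0.155,"claw":-1},{"ax":0,"ay":0,"az":0,"x":0.475,"y":0.17,"z":-0.155,"claw":-1},{"ax":0,"ay":0,"az":0,"x":0.494,"y":0.1835,"z":-0.14,"claw":-1},{"ax":0,"ay":0,"az":0,"x":0.494,"y":0.1835,"z":-0.1,"claw":-1},{"ax":0,"ay":0,"az":0,"x":0.494,"y":0.1835,"z":-0.06,"claw":-1},{"ax":0,"ay":0,"az":0,"x":0.494,"y":0.1835,"z":-0.03,"claw":-1},{"ax":0,"ay":0,"az":0,"x":0.494,"y":0.1835,"z":-0.03,"claw":-1},{"ax":0,"ay":0,"az":0,"x":0.494,"y":0.1835,"z":-0.03,"claw":-1}]'
python3 -c "
from h import *;st();a=crop('scene',290,200,350,245,3.34,'x1');b=crop('top',233,200,293,245,3.34,'x2')
cv2.imwrite('pics/c8.png',np.hstack([cv2.resize(cv2.imread('pics/x%d.png'%i),(400,300)) for i in (1,2)]))"
```

```text
clock: 13.42
tool_pos: [0.6387, 0.2836, 0.0472]
eef_rot: [0.0, 0.707, 0.707, 0.001]
force: [-0.5, 1.0, 0.2]
gripper_width: 0.455
t 13.43 tcp [0.6387 0.2836 0.0472] yaw 90.06 zax [ 0.002  0.    -1.   ] F [-0.5  1.   0.2] w 42.8
```

View pics/c8.png

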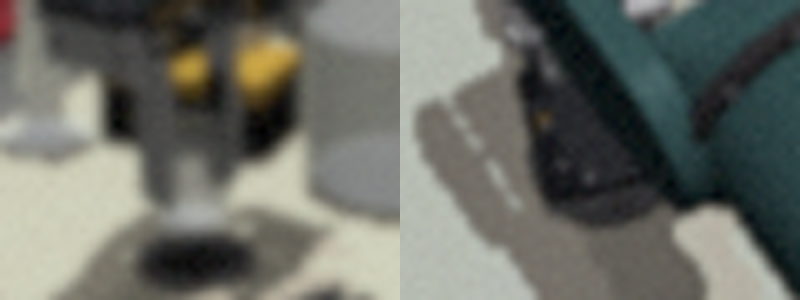

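```bash
python3 -m inch '[{"ax":0,"ay":0,"az":0,"x":0,"y":0,"z":0.01,"claw":-1},{"ax":0,"ay":0,"az":0,"x":0,"y":0,"z":0.02,"claw":-1},{"ax":0,"ay":0,"az":0,"x":0,"y":0,"z":0.0265,"claw":-1},{"ax":0,"ay":0,"az":0,"x":0,"y":0,"z":0.028,"claw":-1},{"ax":0,"ay":0,"az":0,"x":0,"y":0,"z":0.028,"claw":-1}]' ; python3 -m inch '[{"ax":0,"ay":0,"az":0,"x":0,"y":0,"z":0,"claw":0.5},{"ax":0,"ay":0,"az":0,"x":0,"y":0,"z":0,"claw":0.5},{"ax":0,"ay":0,"az":0,"x":0,"y":0,"z":0,"claw":0.5},{"ax":0,"ay":0,"az":0,"x":0,"y":0,"z":0,"claw":0.5},{"ax":0,"ay":0,"az":0,"x":0,"y":0,"z":-0.04,"claw":0.5},{"ax":0,"ay":0,"az":0,"x":0,"y":0,"z":-0.09,"claw":0.5},{"ax":0,"ay":0,"az":0,"x":0,"y":0,"z":-0.14,"claw":1},{"ax":0,"ay":0,"az":0,"x":-0.02,"y":-0.04,"z":-0.16,"claw":1},{"ax":0,"ay":0,"az":0,"x":-0.05,"y":-0.09,"z":-0.16,"claw":1},{"ax":0,"ay":0,"az":0.1,"x":-0.09,"y":-0.13,"z":-0.16,"claw":1},{"ax":0,"ay":0,"az":0.166,"x":-0.14,"y":-0.16,"z":-0.16,"claw":1},{"ax":0,"ay":0,"az":0.166,"x":-0.19,"y":-0.18,"z":-0.16,"claw":1},{"ax":0,"ay":0,"az":0.166,"x":-0.25,"y":-0.19,"z":-0.16,"claw":1},{"ax":0,"ay":0,"az":0.166,"x":-0.3,"y":-0.2,"z":-0.16,"claw":1},{"ax":0,"ay":0,"az":0.166,"x":-0.342,"y":-0.205,"z":-0.16,"claw":1},{"ax":0,"ay":0,"az":0.166,"x":-0.342,"y":-0.205,"z":-0.12,"claw":1},{"ax":0,"ay":0,"az":0.166,"x":-0.342,"y":-0.205,"z":-0.08,"claw":1},{"ax":0,"ay":0,"az":0.166,"x":-0.342,"y":-0.205,"z":-0.08,"claw":1},{"ax":0,"ay":0,"az":0.166,"x":-0.342,"y":-0.205,"z":-0.08,"claw":1}]'
python3 -c "
from h import *;st();a=crop('scene',290,200,350,245,3.34,'x1');b=crop('top',233,200,293,245,3.34,'x2');c=crop('scene',320,245,400,305,3.34,'x3');d=crop('top',366,228,426,273,3,'x4')
I=[cv2.resize(cv2.imread('pics/x%d.png'%i),(400,300)) for i in (1,2,3,4)]
cv2.imwrite('pics/c9.png',np.vstack([np.hstack(I[:2]),np.hstack(I[2:])]))"
```

```text
clock: 14.15
tool_pos: [0.6381, 0.2832, 0.0187]
eef_rot: [0.0, 0.707, 0.707, 0.0]
force: [-1.7, -1.5, 4.1]
gripper_width: 0.454
clock: 16.52
tool_pos: [0.4343, -0.059, 0.0995]
eef_rot: [0.001, 0.763, 0.647, 0.001]
force: [0.4, -1.0, 0.5]
gripper_width: 1.003
t 16.52 tcp [ 0.4343 -0.059   0.0995] yaw 80.56 zax [ 0.002 -0.001 -1.   ] F [ 0.4 -1.   0.5] w 94.3
```

View pics/c9.png

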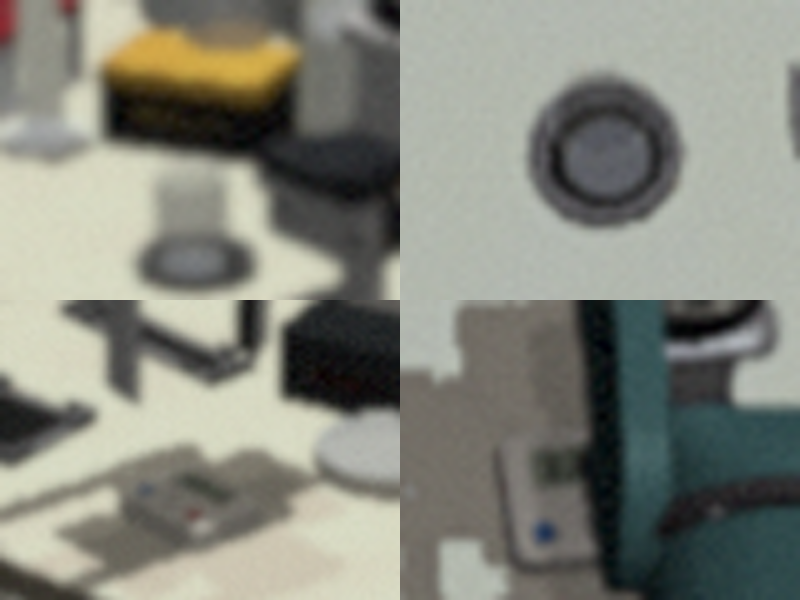

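```bash
python3 -m inch '[{"ax":0,"ay":0,"az":0,"x":0.001,"y":-0.001,"z":0.04,"claw":1},{"ax":0,"ay":0,"az":0,"x":0.001,"y":-0.001,"z":0.075,"claw":1},{"ax":0,"ay":0,"az":0,"x":0.001,"y":-0.001,"z":0.0945,"claw":1},{"ax":0,"ay":0,"az":0,"x":0.001,"y":-0.001,"z":0.0945,"claw":1},{"ax":0,"ay":0,"az":0,"x":0.001,"y":-0.001,"z":0.0945,"claw":-1},{"ax":0,"ay":0,"az":0,"x":0.001,"y":-0.001,"z":0.0945,"claw":-1},{"ax":0,"ay":0,"az":0,"x":0.001,"y":-0.001,"z":0.0945,"claw":-1},{"ax":0,"ay":0,"az":0,"x":0.001,"y":-0.001,"z":0.0945,"claw":-1},{"ax":0,"ay":0,"az":0,"x":0.001,"y":-0.001,"z":0.0945,"claw":-1},{"ax":0,"ay":0,"az":0,"x":0.001,"y":-0.001,"z":0.0945,"claw":-1},{"ax":0,"ay":0,"az":0,"x":0.001,"y":-0.001,"z":0.0945,"claw":-1}]' 25
```

```text
clock: 18.1
tool_pos: [0.4337, -0.058, 0.0044]
eef_rot: [0.001, 0.763, 0.646, 0.001]
force: [0.7, -0.7, 5.6]
gripper_width: 0.658
```

```bash
python3 -m inch '[{"ax":0,"ay":0,"az":0,"x":0,"y":0,"z":-0.02,"claw":-1},{"ax":0,"ay":0,"az":0,"x":0,"y":0,"z":-0.06,"claw":-1},{"ax":0,"ay":0,"az":0,"x":0.03,"y":-0.001,"z":-0.06,"claw":-1},{"ax":0,"ay":0,"az":-0.06,"x":0.07,"y":-0.003,"z":-0.06,"claw":-1},{"ax":0,"ay":0,"az":-0.11,"x":0.11,"y":-0.004,"z":-0.06,"claw":-1},{"ax":0,"ay":0,"az":-0.165,"x":0.15,"y":-0.006,"z":-0.06,"claw":-1},{"ax":0,"ay":0,"az":-0.165,"x":0.178,"y":-0.0067,"z":-0.06,"claw":-1},{"ax":0,"ay":0,"az":-0.165,"x":0.178,"y":-0.0067,"z":-0.04,"claw":-1},{"ax":0,"ay":0,"az":-0.165,"x":0.178,"y":-0.0067,"z":-0.025,"claw":-1},{"ax":0,"ay":0,"az":-0.165,"x":0.178,"y":-0.0067,"z":-0.025,"claw":-1}]'
python3 -c "
from h import *;st();a=crop('scene',280,230,360,290,3.34,'x1');b=crop('top',303,235,363,280,3.34,'x2')
cv2.imwrite('pics/c10.png',np.hstack([cv2.resize(cv2.imread('pics/x%d.png'%i),(400,300)) for i in (1,2)]))"
```

```text
clock: 19.35
tool_pos: [0.4529, 0.1184, 0.0261]
eef_rot: [-0.002, 0.707, 0.707, -0.002]
force: [0.4, -0.5, -0.7]
gripper_width: 0.657
t 19.35 tcp [0.4529 0.1184 0.0261] yaw 89.98 zax [-0.006 -0.001 -1.   ] F [ 0.4 -0.5 -0.7] w 61.8
```

View pics/c10.png

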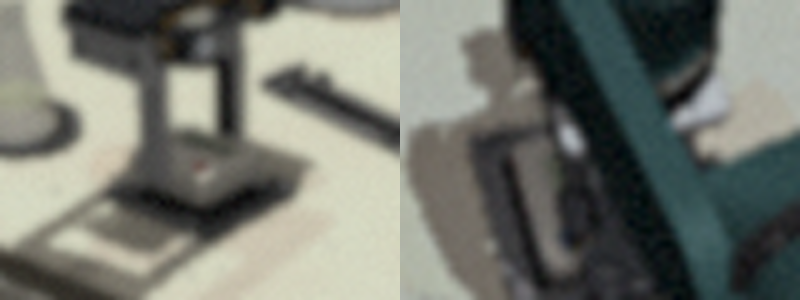

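```bash
python3 -m inch '[{"ax":0,"ay":0,"az":0,"x":0,"y":0,"z":0,"claw":-1},{"ax":0,"ay":0,"az":0,"x":0,"y":0,"z":0,"claw":-1}]'; python3 -m inch '[{"ax":0,"ay":0,"az":0,"x":0,"y":0,"z":0.008,"claw":-1},{"ax":0,"ay":0,"az":0,"x":0,"y":0,"z":0.016,"claw":-1},{"ax":0,"ay":0,"az":0,"x":0,"y":0,"z":0.0215,"claw":-1},{"ax":0,"ay":0,"az":0,"x":0,"y":0,"z":0.0215,"claw":-1},{"ax":0,"ay":0,"az":0,"x":0,"y":0,"z":0.0215,"claw":-1}]'
```

```text
clock: 19.7
tool_pos: [0.4557, 0.1188, 0.0292]
eef_rot: [0.0, 0.707, 0.707, 0.001]
force: [0.4, 0.3, -1.6]
gripper_width: 0.654
clock: 20.32
tool_pos: [0.4547, 0.1189, 0.0073]
eef_rot: [-0.0, 0.707, 0.707, -0.001]
force: [-3.2, 0.0, 4.4]
gripper_width: 0.66
```

```bash
python3 -m inch '[{"ax":0,"ay":0,"az":0,"x":0,"y":0,"z":0,"claw":0.55},{"ax":0,"ay":0,"az":0,"x":0,"y":0,"z":0,"claw":0.55},{"ax":0,"ay":0,"az":0,"x":0,"y":0,"z":0,"claw":0.55},{"ax":0,"ay":0,"az":0,"x":0,"y":0,"z":-0.03,"claw":0.55},{"ax":0,"ay":0,"az":0,"x":0,"y":0,"z":-0.08,"claw":0.5},{"ax":0,"ay":0,"az":0,"x":-0.03,"y":0,"z":-0.13,"claw":0.2},{"ax":0,"ay":0,"az":0,"x":-0.09,"y":-0.005,"z":-0.13,"claw":0},{"ax":0,"ay":0,"az":0,"x":-0.15,"y":-0.008,"z":-0.13,"claw":0},{"ax":0,"ay":0,"az":0.08,"x":-0.21,"y":-0.012,"z":-0.13,"claw":0},{"ax":0,"ay":0,"az":0.08,"x":-0.27,"y":-0.015,"z":-0.13,"claw":0},{"ax":0,"ay":0,"az":0.08,"x":-0.33,"y":-0.018,"z":-0.13,"claw":0},{"ax":0,"ay":0,"az":0.08,"x":-0.39,"y":-0.021,"z":-0.13,"claw":0},{"ax":0,"ay":0,"az":0.08,"x":-0.45,"y":-0.024,"z":-0.13,"claw":0},{"ax":0,"ay":0,"az":0.08,"x":-0.494,"y":-0.0255,"z":-0.12,"claw":0},{"ax":0,"ay":0,"az":0.08,"x":-0.494,"y":-0.0255,"z":-0.08,"claw":0},{"ax":0,"ay":0,"az":0.08,"x":-0.494,"y":-0.0255,"z":-0.06,"claw":0},{"ax":0,"ay":0,"az":0.08,"x":-0.494,"y":-0.0255,"z":-0.06,"claw":0},{"ax":0,"ay":0,"az":0.08,"x":-0.494,"y":-0.0255,"z":-0.06,"claw":0}]'
python3 -c "
from h import *;st();print(pt('top',[(480,282),(511,272)],.008).round(3))
a=crop('scene',280,230,360,290,3.34,'x1');b=crop('top',303,235,363,280,3.34,'x2');c=crop('scene',405,275,505,350,3.34,'x3');d=crop('top',460,215,540,275,3,'x4')
I=[cv2.resize(cv2.imread('pics/x%d.png'%i),(400,300)) for i in (1,2,3,4)]
cv2.imwrite('pics/c11.png',np.vstack([np.hstack(I[:2]),np.hstack(I[2:])]))"
```

```text
clock: 22.58
tool_pos: [0.4302, -0.3755, 0.068]
eef_rot: [0.001, 0.735, 0.678, -0.0]
force: [-0.8, -0.0, -0.0]
gripper_width: 0.496
t 22.57 tcp [ 0.4302 -0.3755  0.068 ] yaw 85.43 zax [ 0.001 -0.001 -1.   ] F [-0.8 -0.  -0. ] w 46.6
[[ 0.3   -0.279  0.008]
 [ 0.305 -0.376  0.008]]
```

View pics/c11.png

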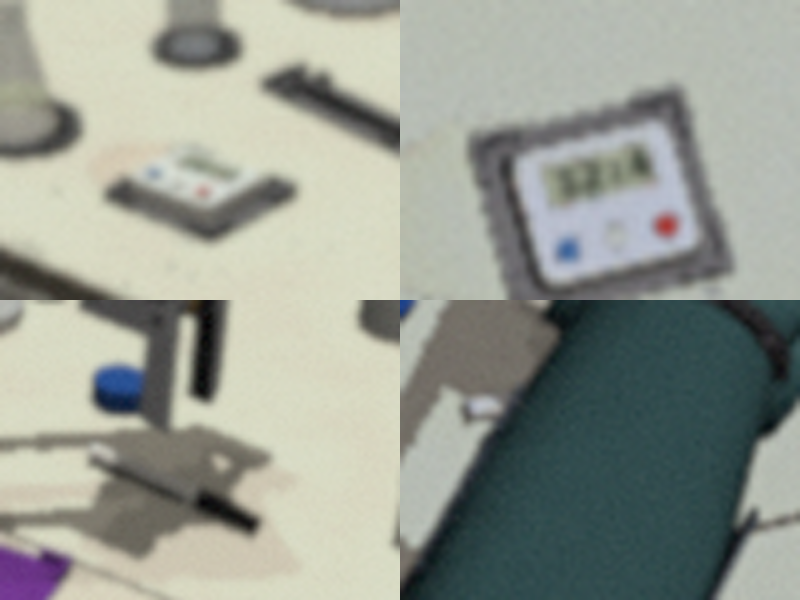

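Timer is seated squarely between the guards. The marker lies untouched under the open jaws, so I'll grasp it.

```bash
python3 -m inch '[{"ax":0,"ay":0,"az":0,"x":0.001,"y":0.001,"z":0.03,"claw":0},{"ax":0,"ay":0,"az":0,"x":0.001,"y":0.001,"z":0.055,"claw":0},{"ax":0,"ay":0,"az":0,"x":0.001,"y":0.001,"z":0.063,"claw":0},{"ax":0,"ay":0,"az":0,"x":0.001,"y":0.001,"z":0.063,"claw":0},{"ax":0,"ay":0,"az":0,"x":0.001,"y":0.001,"z":0.063,"claw":-1},{"ax":0,"ay":0,"az":0,"x":0.001,"y":0.001,"z":0.063,"claw":-1},{"ax":0,"ay":0,"az":0,"x":0.001,"y":0.001,"z":0.063,"claw":-1},{"ax":0,"ay":0,"az":0,"x":0.001,"y":0.001,"z":0.063,"claw":-1},{"ax":0,"ay":0,"az":0,"x":0.001,"y":0.001,"z":0.063,"claw":-1},{"ax":0,"ay":0,"az":0,"x":0.001,"y":0.001,"z":0.063,"claw":-1},{"ax":0,"ay":0,"az":0,"x":0.001,"y":0.001,"z":0.063,"claw":-1}]' 15
```

```text
clock: 24.15
tool_pos: [0.4311, -0.3744, 0.0046]
eef_rot: [0.001, 0.735, 0.678, 0.0]
force: [0.7, 1.2, 3.3]
gripper_width: 0.162
```

```bash
python3 -m inch '[{"ax":0,"ay":0,"az":0,"x":0,"y":0,"z":-0.03,"claw":-1},{"ax":0,"ay":0,"az":0,"x":0,"y":0,"z":-0.08,"claw":-1},{"ax":0,"ay":0,"az":0,"x":0.03,"y":-0.002,"z":-0.13,"claw":-1},{"ax":0,"ay":0,"az":0,"x":0.08,"y":-0.006,"z":-0.15,"claw":-1},{"ax":0,"ay":0,"az":0,"x":0.13,"y":-0.01,"z":-0.15,"claw":-1},{"ax":0,"ay":0,"az":0,"x":0.185,"y":-0.015,"z":-0.15,"claw":-1},{"ax":0,"ay":0,"az":0,"x":0.24,"y":-0.019,"z":-0.15,"claw":-1},{"ax":0,"ay":0,"az":0,"x":0.295,"y":-0.024,"z":-0.15,"claw":-1},{"ax":0,"ay":0,"az":0.04,"x":0.345,"y":-0.02,"z":-0.15,"claw":-1},{"ax":0,"ay":0,"az":0.084,"x":0.385,"y":0.01,"z":-0.15,"claw":-1},{"ax":0,"ay":0,"az":0.084,"x":0.42,"y":0.05,"z":-0.15,"claw":-1},{"ax":0,"ay":0,"az":0.084,"x":0.455,"y":0.09,"z":-0.15,"claw":-1},{"ax":0,"ay":0,"az":0.084,"x":0.485,"y":0.125,"z":-0.15,"claw":-1},{"ax":0,"ay":0,"az":0.084,"x":0.506,"y":0.1515,"z":-0.14,"claw":-1},{"ax":0,"ay":0,"az":0.084,"x":0.506,"y":0.1515,"z":-0.1,"claw":-1},{"ax":0,"ay":0,"az":0.084,"x":0.506,"y":0.1515,"z":-0.06,"claw":-1},{"ax":0,"ay":0,"az":0.084,"x":0.506,"y":0.1515,"z":-0.03,"claw":-1},{"ax":0,"ay":0,"az":0.084,"x":0.506,"y":0.1515,"z":-0.03,"claw":-1},{"ax":0,"ay":0,"az":0.084,"x":0.506,"y":0.1515,"z":-0.03,"claw":-1}]'
python3 -c "
from h import *;st();a=crop('scene',310,210,390,270,3.34,'x1');b=crop('top',280,185,360,245,3.34,'x2')
cv2.imwrite('pics/c12.png',np.hstack([cv2.resize(cv2.imread('pics/x%d.png'%i),(400,300)) for i in (1,2)]))"
```

```text
clock: 26.52
tool_pos: [0.6228, 0.1181, 0.035]
eef_rot: [0.0, 0.763, 0.647, 0.0]
force: [-0.4, 0.2, -0.4]
gripper_width: 0.161
t 26.52 tcp [0.6228 0.1181 0.035 ] yaw 80.6 zax [ 0.001 -0.    -1.   ] F [-0.4  0.2 -0.4] w 15.1
```

View pics/c12.png

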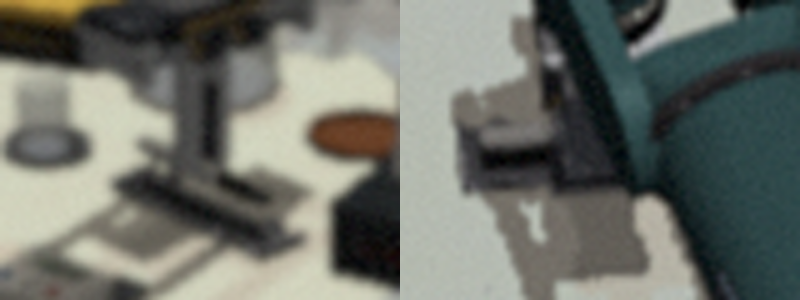

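```bash
python3 -c "
from h import *
a=np.array([.163,.987,0]);c=np.array([.6228,.1181,.042])
print((pix('top',[c+a*.0675,c-a*.0675])-[280,185])*5+[400,0],(pix('scene',[c+a*.0675,c-a*.0675])-[310,210])*5)
f=np.array([.623,.118,.011]); print((pix('scene',[f+a*.0815,f-a*.0815])-[310,210])*5)"
```

```text
[[477.82514588 134.33045758]
 [704.7710274  115.20396622]] [[139.33543217 132.96174904]
 [266.79632665 190.21147962]]
[[127.58457392 165.62168035]
 [280.43893989 236.827567  ]]
```

```bash
python3 -m inch '[{"ax":0,"ay":0,"az":0,"x":0,"y":0,"z":0.01,"claw":-1},{"ax":0,"ay":0,"az":0,"x":0,"y":0,"z":0.02,"claw":-1},{"ax":0,"ay":0,"az":0,"x":0,"y":0,"z":0.0275,"claw":-1},{"ax":0,"ay":0,"az":0,"x":0,"y":0,"z":0.0275,"claw":-1},{"ax":0,"ay":0,"az":0,"x":0,"y":0,"z":0.0275,"claw":-1}]'; python3 -m inch '[{"ax":0,"ay":0,"az":0,"x":0,"y":0,"z":0,"claw":-0.2},{"ax":0,"ay":0,"az":0,"x":0,"y":0,"z":0,"claw":-0.2},{"ax":0,"ay":0,"az":0,"x":0,"y":0,"z":0,"claw":-0.2},{"ax":0,"ay":0,"az":0,"x":0,"y":0,"z":-0.03,"claw":-0.2},{"ax":0,"ay":0,"az":0,"x":0,"y":0,"z":-0.08,"claw":0},{"ax":0,"ay":0,"az":0,"x":0,"y":0,"z":-0.14,"claw":0},{"ax":0,"ay":0,"az":0,"x":0,"y":-0.06,"z":-0.18,"claw":0},{"ax":0,"ay":0,"az":0,"x":-0.04,"y":-0.12,"z":-0.2,"claw":0},{"ax":0,"ay":0,"az":0,"x":-0.09,"y":-0.16,"z":-0.2,"claw":0},{"ax":0,"ay":0,"az":0,"x":-0.15,"y":-0.18,"z":-0.2,"claw":0},{"ax":0,"ay":0,"az":0,"x":-0.21,"y":-0.19,"z":-0.2,"claw":0},{"ax":0,"ay":0,"az":0,"x":-0.27,"y":-0.2,"z":-0.2,"claw":0},{"ax":0,"ay":0,"az":0,"x":-0.33,"y":-0.2,"z":-0.2,"claw":0},{"ax":0,"ay":0,"az":0,"x":-0.38,"y":-0.2,"z":-0.2,"claw":0},{"ax":0,"ay":0,"az":0,"x":-0.38,"y":-0.2,"z":-0.2,"claw":0},{"ax":0,"ay":0,"az":0,"x":-0.38,"y":-0.2,"z":-0.2,"claw":0}]'
python3 -c "
from h import *;st();a=crop('scene',240,190,400,310,2.5,'x1');b=crop('top',240,190,360,280,3.34,'x2');c=crop('scene',310,210,390,270,3.34,'x3',a);d=crop('top',240,150,500,345,3,'x4',b)
I=[cv2.resize(cv2.imread('pics/x%d.png'%i),(400,300)) for i in (1,2,3,4)]
cv2.imwrite('pics/c13.png',np.vstack([np.hstack(I[:2]),np.hstack(I[2:])]))"
```

```text
clock: 27.25
tool_pos: [0.622, 0.1181, 0.0063]
eef_rot: [-0.0, 0.763, 0.647, -0.0]
force: [-1.6, 0.2, 1.4]
gripper_width: 0.159
clock: 29.25
tool_pos: [0.3628, -0.2239, 0.2064]
eef_rot: [-0.0, 0.763, 0.646, 0.0]
force: [-0.7, 0.6, -0.3]
gripper_width: 0.495
t 29.25 tcp [ 0.3628 -0.2239  0.2064] yaw 80.55 zax [ 0.     0.001 -1.   ] F [-0.7  0.6 -0.3] w 46.5
```

View pics/c13.png

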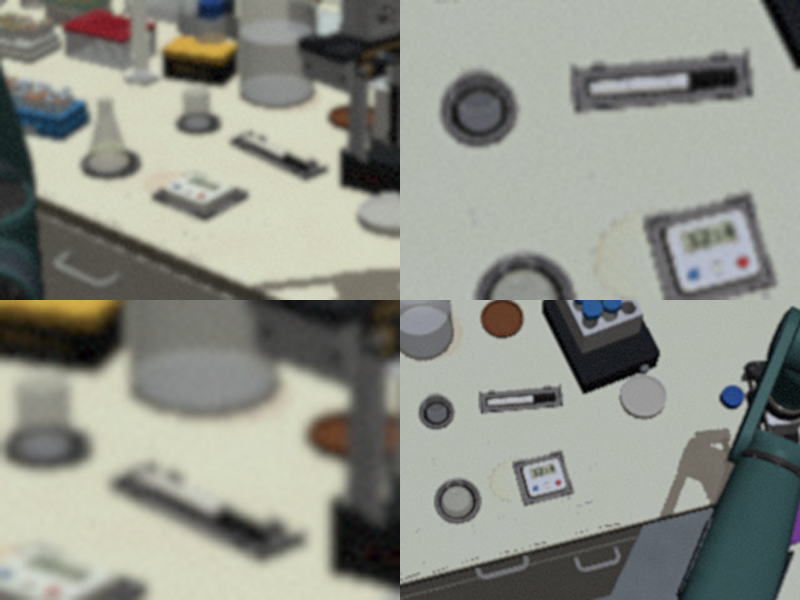

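All four are seated. In the top view the marker lies inside the pen rest's walls and posts. The cap and dish are in their original places, and the arm is clear.

```bash
python3 -c "
from station import job_done; print(job_done())"
```

```text
the job is handed in; nothing more can be done
None
```

I put the flask, beaker, timer and marker into their holders, in that order, and handed the job in at about 29 s on the robot clock (limit 128 s).

- **Placing:** The flask, beaker and timer each touched down at the expected height with about 4 N of contact. The marker's contact was fainter, 1.4 N, about 1 mm below the height I expected, so its seating rests mostly on the pictures.
- **Final pictures:** Both views show the flask and beaker upright and roughly centred in their cups. The timer sits square between the corner guards, and the marker lies flat inside the pen rest's end walls and posts.
- **Left alone:** The blue cap, the petri dish and the brown look-alike are where they were. I never moved near the red or purple ones, though the last picture does not show the red one and catches only the edge of the purple one.
- **Arm:** It was clear of everything when I handed in.
- **Mismatches:** My first move was refused because the rows lacked some keys, and nothing moved. The beaker and marker measured about 43 mm and 15 mm at the grip, slightly under their stated maximum widths of 46 mm and 17 mm. Both held firmly.

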